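Clear the balm tin, then set the grooming brush under the drill

ROBOT

A 7-joint arm with a two-finger parallel gripper is mounted at the origin on the work surface. World frame = base frame: x ahead of the robot, y to its left, z up, the work surface at z = 0. Lengths are in m, angles in rad, forces in N, time in s.
With the tool pointing down it reaches from about 0.425 to 0.95 m from the base axis. Payload 4.7 kg.
Tool frame: the origin (TCP) lies at the very end of the fingers, on their centre line; the grasp point (between the pads) lies 19 mm behind it (r.grasp_offset is the distance from the TCP to the grasp point, in m); z points along the fingers, y is the line along which they close (so a half turn about z gives the same grasp; the last joint's range is limited). The gripper opens to 87 mm and grips with 3 to 60 N. Pads are 19 mm wide; open, the fingers measure 117 mm over their backs; the gripper's body (75 mm by 190 mm) begins 51 mm behind the grasp point.
Start: joints at [-0.029, 0.469, -0.049, 1.532, 0.024, 1.141, -0.082], TCP at [0.675, 0, 0.223] pointing down, gripper open.
Joint ranges: [-2.59, 2.59], [-0.33, 1.99], [-1.39, 1.29], [0.1, 2.45], [-1.04, 4.18], [0.21, 1.99], [-2.66, 2.66]. Speed limits (rad/s): [2.57, 2.57, 3.14, 3.14, 3.14, 3.14, 3.14].

INTERFACE

Orientations are given as a unit quaternion [w, x, y, z].
In Python, from bench import r gives the robot as it stands.
- The arm moves only by the tool servo_tool, never from a script. Its argument "steps" is a list that holds one entry, the list of rows, each a list of 5 numbers: the closure, from -1 (fully open) to 1 (shut), then the shift along the tool's x, y, z scaled (see below), then the turn about the tool's z scaled (see below). A call has 1 to 8 rows; each row shifts and turns the commanded pose from where the row before left it, along the tool's axes as they then stand; what a row does not reach is not made up. The controller multiplies each number of a shift by 0.04 m and each number of a turn by 6 degrees. A row lasts 1/10 s, in which the tool goes at most 50 mm and 8.59 degrees, less where a joint would pass 70% of its speed; a pose out of reach is approached as far as the arm can. A call with a number of a shift or a turn outside -1 to 1 is refused whole. A call with a gripper value outside its range is refused whole. The fingers move at their own pace and stop on an object; "force" is the grip in N (left out, the last holds). Time passes only in rows, so rows that do not move let the fingers close. It gives the time, the measured TCP pose, the force, the opening and the grip force at its end, in the units of the state.
- r.get_state(): the state, without advancing time (a new reading comes with each control period).
- r.camera(name): name is "scene" or "side" or "wrist"; returns a dict with "frame" (480x640x3 uint8, red, green, blue), "vertical_fov" (degrees; the focal length in pixels is half the picture's height over the tangent of half this angle, whatever the lens; pixels are square), "cx", "cy" (the principal point, pixels), "T" (4x4, takes a point from camera to world coordinates); the wrist camera has in their place "tool_from_camera" (4x4, takes a point from camera to tool coordinates, whose origin is the TCP and whose axes are the flange's). Camera axes: x right, y up, looking along -z (the intrinsics and any distortion apply to the point x, -y, -z); pixel columns grow to the right and rows downward; lengths in m; the calibration is good to about 2 mm. A picture is of the moment at which its call begins: read the wrist's pose just before it. There is no depth.
- r.hand_in(): hands the job in; it is judged then, once.
The state is a dict: "clock": time; "joint_positions": joint angles; "qvel": joint speeds; "joint_torque": joint torques, N m; "ee_pos": TCP position; "tcp_rot": TCP orientation; "wrist_force": force on the tool from outside, world axes, zero at the start; "wrist_torque": the same for the moment, N m; "opening": finger opening in m; "finger_force": force on a finger pad.
Only numpy, scipy, OpenCV 4.12 (cv2) and the standard library are available. Lean on these libraries where they do the work, as an engineer would, in place of code of your own. Each camera call takes 0.05 s, during which the arm holds its last target. There are 200 camera calls.

TASK

The grooming brush is to get a hanging hole. First take the balm tin off the drill stand's base plate and stand it wholly on the round cork mat; then draw the brush out of its cubby, lay it flat on the open bench and let go, since only by its head can it be put into the stand. Then lay it pad down on the base plate with the handle straight in under the bit and its end home against the steel stop, so that the bit points at the white dot; drop nothing, leave the brush there and leave the other things where they are.

Things in the scene. Friction and masses are not known exactly. Their poses are not given: they have to be found in the camera images.
- tin: closed round aluminium balm tin with a twist cap, 60 mm across, 32 mm tall, about 0.12 kg, standing upright at the start on the drill stand's base plate, in front of the anvil, just where the brush's head has to lie. Origin: centre of its underside, z up.
- cork_mat: round cork mat fixed on the bench, 150 mm across, 5 mm thick; it and the steel bowl change places. Origin: centre of its underside (bench level).
- brush: wooden dog brush, 191 mm long, 0.2 kg. Origin: centre of the pad's underside; handle along its -x, z up. Head: x -43..43 mm, 56 mm wide (y), hard rubber pad (z 0..16) under a wooden back (z 16..36). Handle: x -148..-43, 26 mm wide, z 15.5..33.5. Lies stably on its pad. At the start pad down on the bench, head in the cubby under its roof, 85 to 100 mm of handle sticking out.
- brush_mark (a point): middle of the white dot (10 mm across) on top of the handle, at x -126 mm in the brush's frame, 22 mm from the handle's end.
- handle_end (a point): middle of the flat end face of the handle, at x -148, z 24.5 mm in the brush's frame.
- cubby: fixed plywood cubby, 136 mm wide, 135 deep, 74 high (with a carton on the roof 104), open on one side only. Origin: at bench level in the middle of the mouth; its -x points straight out of the mouth, towards the middle of the bench. Inside 112 mm wide, 62 high, 123 deep, floored by the bench.
- drill_stand: fixed drill stand. Origin: at bench level below the bit; work goes in along its +x; column at x 85 mm. Base plate: x -185..115, 130 wide, top z 8. Steel anvil block on it: x -55..95, 90 wide, top z 22. Carriage above: x -60..115, 90 wide, z 78..153, motor on top to z 283: it keeps a gripper off the handle below.
- bit_tip (a point): tip of the downward drill bit, fixed, 52 mm above the bench on the drill stand's origin; 10 mm above the handle of a brush lying on the base plate.
- stop_face (a point): middle of the face (looking to -x) of the steel stop on the anvil, at x 22.5, z 32 mm in the drill stand's frame and with its axes; stop 70 mm wide, z 22..58, rigid. With the pad on the base plate the handle clears the anvil by 1.5 mm; with its end on the stop and the handle pointing along the stand's +x, the dot is under the bit and the brush's origin at x -126 mm.
- bowl: bystander: round stainless bowl, 130 mm across, 48 mm tall. Origin: centre of its underside.
- mitt: bystander: black hard rubber grooming mitt, about 160 x 115 x 30 mm, near the drill stand. Origin: underside of its palm.
- finger_toothbrush: bystander: orange finger toothbrush, 58 x 23 x 24 mm, between mat and cubby. Origin: centre of its underside.
- comb: bystander: steel comb, 180 x 33 x 6 mm, lying near the cubby. Origin: on its spine.
Mind the look-alikes: they are no part of the job. Of the things like the tin, leave any that is blue; of the rest the larger one is meant. Of the things like the brush, leave any that is red; of the rest the smaller one is meant.

How it is judged:
By the outcome, as a careful person would: the job done as asked, in the order asked, and still so for the second after the job is handed in, with the robot touching nothing.
It also fails if it takes over 67 s, if anything falls off the work surface, if the arm or the gripper's body presses on something with over 40 N, if the wrist force passes 120 N, or if a joint passes its speed limit or range.

## Working session

There is one attempt and no reset: what is moved stays moved. The work goes in short steps, Python scripts to look and compute and a tool call to move; the robot and the scene stay as the last step left them, time stands still between calls to the robot, and variables do not carry over. Pictures are saved under pics/ and viewed, at most 10 in all, crops included, and the job is handed in when it is done.

Besides the shell and the picture viewer there is one more tool, called after "Request:" by a JSON object that holds its "name" and its "arguments". servo_tool: Moves the arm, as the interface text tells. Shifts and turns lie within -1 to 1; 1 stands for 0.04 m of shift or 6 degrees of turn. Its arguments: {"type":"object","properties":{"steps":{"type":"array","items":{"type":"array","items":{"type":"array","items":{"type":"number","minimum":-1,"maximum":1}}}},"force":{"type":"number"}},"required":["steps"]}

```bash
ls; mkdir -p pics
python3 - <<'E'
from bench import r
import cv2,numpy as np,pickle
print(r.get_state())
d={}
for n in("scene","side","wrist"):
    c=r.camera(n); d[n]=c
    cv2.imwrite(f"pics/{n}0.png",c["frame"][:,:,::-1])
    print(n,{k:(np.round(v,4).tolist() if k!="frame" else 0) for k,v in c.items() if k!='frame' and not isinstance(v,str)})
pickle.dump(d,open("c0.pkl","wb"))
E
```

```text
pics
{'clock': 0.0, 'joint_positions': array([-0.02892167,  0.46944657, -0.04862163,  1.53370631,  0.02410216,
        1.14099371, -0.08225752]), 'qvel': array([-2.89732533e-05,  1.67465864e-04,  2.37726630e-04, -2.65118433e-04,
       -6.15816769e-04, -3.84451715e-05, -2.11572719e-03]), 'joint_torque': array([ 8.49551179e-05, -5.07972229e+01, -8.03461717e-02, -2.36155879e+01,
       -6.12773141e-02,  3.78107757e-02,  1.50727069e-04]), 'ee_pos': array([6.74392271e-01, 3.99738082e-05, 2.21490818e-01]), 'tcp_rot': array([-6.73336602e-04,  7.07063742e-01,  7.07149134e-01, -7.17623679e-04]), 'wrist_force': array([-0.72575822, -0.15217207,  0.68392883]), 'wrist_torque': array([ 0.02036631, -0.07153416,  0.001653  ]), 'finger_force': 0.0, 'opening': 0.08682700858966562}
scene {'vertical_fov': 47.3379, 'cx': 327.9575, 'cy': 239.4773, 'T': [[-0.0632, -0.5419, 0.8381, 1.4492], [0.998, -0.034, 0.0533, 0.1451], [-0.0004, 0.8397, 0.543, 0.6852], [0.0, 0.0, 0.0, 1.0]]}
side {'vertical_fov': 54.0556, 'cx': 322.2417, 'cy': 243.9283, 'T': [[0.791, -0.4289, 0.4363, 0.9711], [0.6115, 0.5302, -0.5874, -0.5588], [0.0206, 0.7314, 0.6816, 0.7968], [0.0, 0.0, 0.0, 1.0]]}
wrist {'vertical_fov': 61.6825, 'cx': 322.3539, 'cy': 237.6629, 'tool_from_camera': [[0.0003, 0.9692, 0.2465, 0.0665], [1.0, -0.0002, -0.0005, -0.0011], [-0.0004, 0.2465, -0.9692, -0.1618], [0.0, 0.0, 0.0, 1.0]]}
```

View pics/scene0.png

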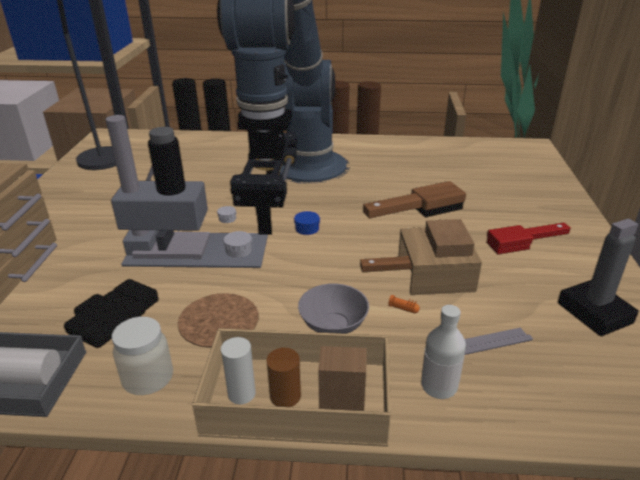

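View pics/side0.png

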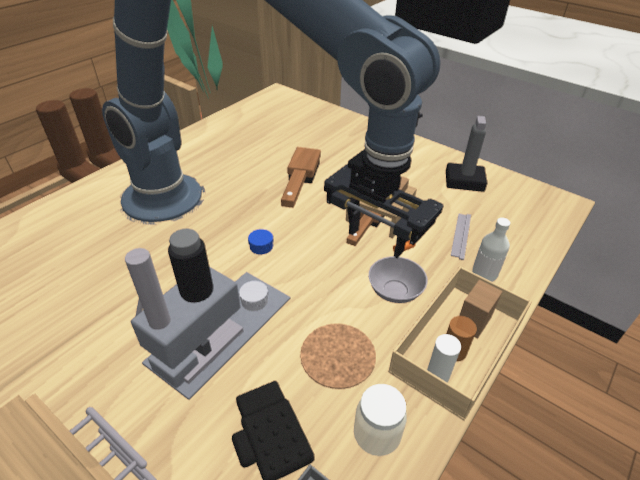

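Scene view: tin-like things are at (238,243), aluminium, on the base plate; (227,213), smaller aluminium, on the bench; and (307,222), blue. The one meant is (238,243): not blue and the larger.
Brush-like things are at (385,264), handle sticking out of the cubby; (415,200), larger, on the bench; and (530,236), red. The one meant is the cubby one: not red and the smaller. One enlarged crop to confirm both.

```bash
cat > h.py <<'E'
import numpy as np,cv2
from scipy.spatial.transform import Rotation as R
def ray(c,uv,T=None):
    T=c["T"] if T is None else T
    f=240/np.tan(np.radians(c["vertical_fov"])/2)
    d=np.array([(uv[0]-c["cx"])/f,-(uv[1]-c["cy"])/f,-1.])
    d=T[:3,:3]@d; return T[:3,3],d/np.linalg.norm(d)
def plane(c,uv,z,T=None):
    o,d=ray(c,uv,T); return o+d*(z-o[2])/d[2]
def tri(rays):
    A=0;b=0
    for o,d in rays:
        P=np.eye(3)-np.outer(d,d);A=A+P;b=b+P@o
    p=np.linalg.solve(A,b); return p,[np.linalg.norm((np.eye(3)-np.outer(d,d))@(p-o)) for o,d in rays]
def tool(s):
    T=np.eye(4);q=s["tcp_rot"];T[:3,:3]=R.from_quat([q[1],q[2],q[3],q[0]]).as_matrix();T[:3,3]=s["ee_pos"];return T
def wT(c,s): return tool(s)@c["tool_from_camera"]
def proj(c,p,T=None):
    T=c["T"] if T is None else T
    f=240/np.tan(np.radians(c["vertical_fov"])/2)
    q=np.linalg.inv(T)@np.r_[p,1]
    return np.array([c["cx"]+f*q[0]/-q[2],c["cy"]+f*q[1]/q[2]])
E
python3 - <<'E'
import pickle,cv2,numpy as np
d=pickle.load(open("c0.pkl","rb"))
f=d["scene"]["frame"][:,:,::-1]
m=np.vstack([f[190:275,105:371],f[180:295,345:611]])
cv2.imwrite("pics/crop0.png",cv2.resize(m,None,fx=3,fy=3,interpolation=cv2.INTER_CUBIC))
f=d["side"]["frame"][:,:,::-1]
cv2.imwrite("pics/crop1.png",cv2.resize(f[190:390,130:396],None,fx=3,fy=3,interpolation=cv2.INTER_CUBIC))
E
```

```text
(no output)
```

View pics/crop0.png

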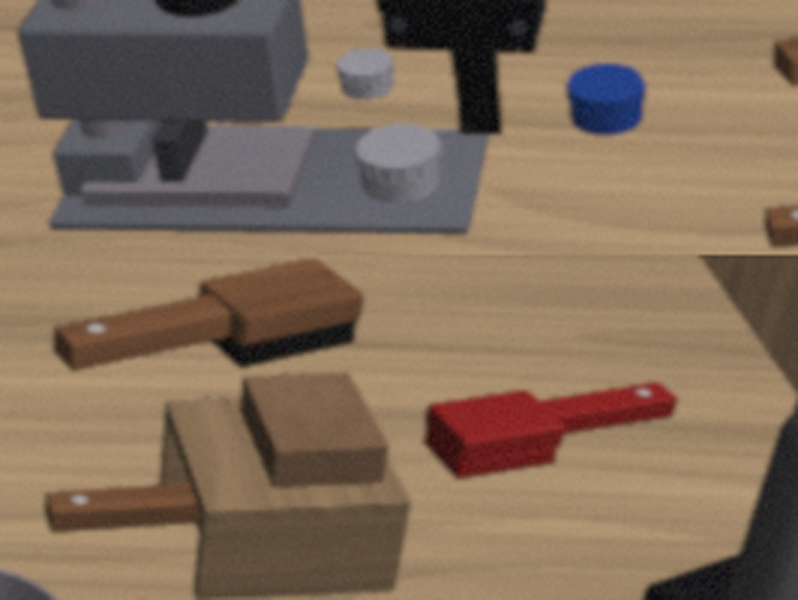

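View pics/crop1.png

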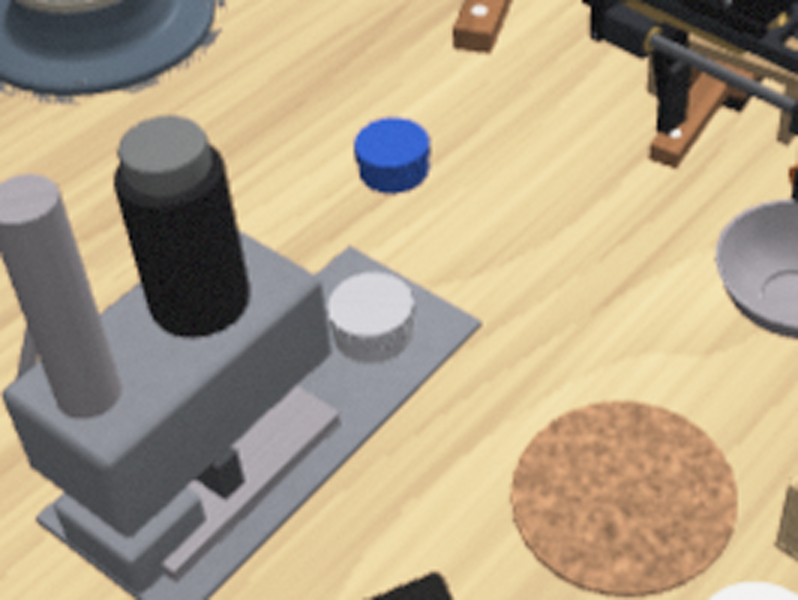

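The crops confirm it. The plate tin's top is at scene (237.7,240.0) / side (253.3,290.7). The cubby brush's white dot is at scene (371.3,261.0) / side (355.0,234.0).

Run:
```python
import pickle
from h import *
from scipy.optimize import least_squares
d=pickle.load(open("c0.pkl","rb"));S,D,W=d["scene"],d["side"],d["wrist"]
t=lambda n,a,b:print(n,*[np.round(v,4) for v in tri([ray(S,a),ray(D,b)])])
t("tin",(237.7,240.0),(253.3,290.7)); t("dot",(371.3,261.0),(355.0,234.0)); t("mat",(218.5,318.5),(337.8,355.3))
t("plate near",(261,265),(289.7,297.3));t("plate far",(267,234.7),(246.3,272.3))
t("anvil nearfront",(201,254),(242.5,329.5))
# stand fit
obs=[(S,(261,265),(-185,65*1,8)),(S,(267,234.7),(-185,-65,8)),(D,(289.7,297.3),(-185,65,8)),(D,(246.3,272.3),(-185,-65,8)),
(S,(122.3,264.5),(115,65,8)),(S,(201,254),(-55,45,22)),(D,(242.5,329.5),(-55,45,22)),(S,(208.5,233),(-55,-45,22))]
def pose(p,q): 
    c,s=np.cos(p[2]),np.sin(p[2]); q=np.array(q)/1000; return np.array([p[0]+c*q[0]-s*q[1],p[1]+s*q[0]+c*q[1],q[2]])
fun=lambda p:np.concatenate([proj(c,pose(p,q))-uv for c,uv,q in obs])
o=least_squares(fun,[0.7,-0.3,-1.57],loss="soft_l1");print("stand",o.x,np.degrees(o.x[2]));print(np.round(fun(o.x).reshape(-1,2),1))
cv2.imwrite("pics/w0.png",W["frame"][:,:,::-1])
```

```text
tin [ 0.4618 -0.1139  0.0376] [0.0015 0.0015]
dot [0.5242 0.1754 0.0362] [0.0005 0.0005]
mat [ 0.6834 -0.1098  0.0032] [0.0012 0.0012]
plate near [ 0.5139 -0.0576  0.0073] [0.0015 0.0015]
plate far [ 0.3878 -0.0637  0.0056] [0.0006 0.0006]
anvil nearfront [ 0.5015 -0.1892  0.0204] [0.0026 0.0026]
stand [ 0.45971753 -0.24543286 -1.52575562] -87.41935754723308
[[-0.6  1. ]
 [ 0.2 -1.4]
 [ 0.7 -0.3]
 [-0.4 -0.8]
 [-2.6  0. ]
 [-0.6  0.6]
 [ 0.3 -1.8]
 [ 0.4 -0.8]]
```

View pics/wrist0.png

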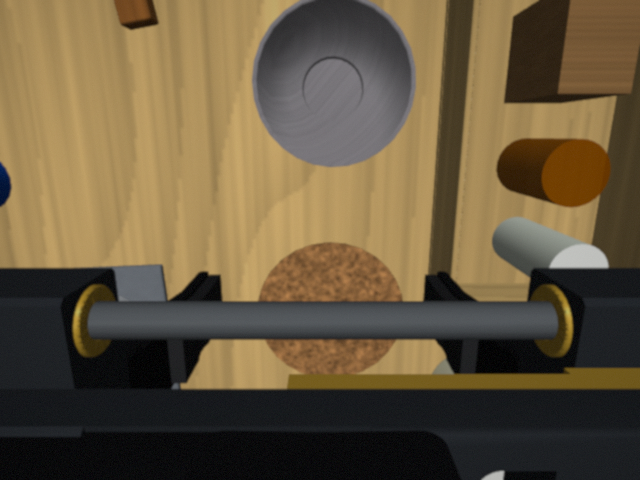

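The wrist view shows the bowl at (335,82) and the mat at (330,308), with a corner of the stand's plate at (140,283). Triangulated tin height 0.038 and dot 0.036 agree with the text, so I move above the tin.

Request:
{"name": "servo_tool", "arguments": {"steps": [[[-1,-0.475,-0.885,0,0],[-1,-0.475,-0.885,0,0],[-1,-0.475,-0.885,0,0],[-1,-0.475,-0.885,0,0],[-1,-0.475,-0.885,0,0],[-1,-0.475,-0.885,0,0],[-1,0,0,0.5,0],[-1,0,0,0.5,0]]], "force": 20}}

```text
clock: 0.95
ee_pos: [0.462, -0.115, 0.1829]
tcp_rot: [0.001, 0.708, 0.706, 0.001]
wrist_force: [0.1, 1.0, -1.0]
opening: 0.0872
finger_force: 0.0
```

Request:
{"name": "servo_tool", "arguments": {"steps": [[[-1,0,0,0.9,0],[-1,0,0,0.9,0],[-1,0,0,0.9,0],[-1,0,0,0.7,0],[-1,0,0,0.4,0],[-1,0,0,0.3,0],[-1,0,0,0,0],[-1,0,0,0,0]]]}}

```text
clock: 1.75
ee_pos: [0.463, -0.114, 0.0189]
tcp_rot: [0.0, 0.707, 0.707, 0.0]
wrist_force: [0.5, -0.1, -0.8]
opening: 0.0871
finger_force: 0.0
```

Request:
{"name": "servo_tool", "arguments": {"steps": [[[-1,0,0,0.08,0],[0,0,0,0,0],[1,0,0,0,0],[1,0,0,0,0],[1,0,0,0,0],[1,0,0,0,0],[1,0,0,0,0],[1,0,0,0,0]]], "force": 20}}

```text
clock: 2.55
ee_pos: [0.4624, -0.1139, 0.0155]
tcp_rot: [-0.0, 0.707, 0.707, -0.0]
wrist_force: [-2.3, 0.7, 2.7]
opening: 0.0584
finger_force: 20.0
```

Request:
{"name": "servo_tool", "arguments": {"steps": [[[1,0,0,-0.3,0],[1,0,0,-0.7,0],[1,0,0,-0.7,0],[1,0,0,-0.7,0],[1,0,0.3,0,0],[1,0.1,0.7,0,0],[1,0,0.7,0,0],[1,0,0.7,0,0]]]}}

```text
clock: 3.35
ee_pos: [0.5598, -0.1096, 0.1109]
tcp_rot: [-0.0, 0.707, 0.707, 0.0]
wrist_force: [-0.3, 0.1, -1.3]
opening: 0.0587
finger_force: 20.0
```

Request:
{"name": "servo_tool", "arguments": {"steps": [[[1,0,0.7,0,0],[1,0,0.7,0,0],[1,0,0.7,0,0],[1,0,0.7,0,0],[1,0,0.2,0,0],[1,0,0,0.7,0],[1,0,0,0.7,0],[1,0,0,0,0]]]}}

```text
clock: 4.15
ee_pos: [0.6742, -0.1094, 0.0503]
tcp_rot: [-0.004, 0.707, 0.707, -0.003]
wrist_force: [-0.9, 0.7, -3.3]
opening: 0.0578
finger_force: 20.0
```

Request:
{"name": "servo_tool", "arguments": {"steps": [[[1,0,0,0,0],[1,0,0,0.3,0],[1,0,0,0.3,0],[1,0,0,0.2,0],[1,0,0,0,0],[1,0,0,0,0]]]}}

```text
clock: 4.75
ee_pos: [0.6786, -0.1099, 0.0232]
tcp_rot: [-0.0, 0.707, 0.707, -0.0]
wrist_force: [0.0, 0.1, -2.0]
opening: 0.0583
finger_force: 20.0
```

Request:
{"name": "servo_tool", "arguments": {"steps": [[[1,0,0,0.12,0],[1,0,0,0.1,0],[1,0,0,0.03,0],[1,0,0,0,0],[1,0,0,0,0]]]}}

```text
clock: 5.25
ee_pos: [0.6787, -0.1099, 0.0134]
tcp_rot: [0.0, 0.707, 0.707, 0.0]
wrist_force: [-0.3, -0.3, -2.3]
opening: 0.058
finger_force: 20.0
```

Request:
{"name": "servo_tool", "arguments": {"steps": [[[1,0,0,0.03,0],[1,0,0,0,0],[1,0,0,0,0]]]}}

```text
clock: 5.55
ee_pos: [0.679, -0.11, 0.0126]
tcp_rot: [0.0, 0.707, 0.707, 0.0]
wrist_force: [-1.1, 1.3, 0.5]
opening: 0.0587
finger_force: 20.0
```

Request:
{"name": "servo_tool", "arguments": {"steps": [[[-1,0,0,0,0],[-1,0,0,0,0],[-1,0,0,0,0],[-1,0,0,-0.4,0],[-1,0,0,-0.9,0],[-1,0,0,-1,0],[-1,0,0,-1,0],[-1,0,0,-1,0]]]}}

```text
clock: 6.35
ee_pos: [0.6786, -0.1099, 0.1873]
tcp_rot: [0.001, 0.707, 0.707, 0.0]
wrist_force: [-0.4, -0.6, -0.1]
opening: 0.0868
finger_force: 0.0
```

Request:
{"name": "servo_tool", "arguments": {"steps": [[[-1,0.7,-0.65,-0.1,0],[-1,0.7,-0.65,-0.1,0],[-1,0.7,-0.65,-0.1,0],[-1,0.7,-0.65,-0.1,0],[-1,0.7,-0.65,-0.1,0],[-1,0.7,-0.65,0,0],[-1,0,0,0,0],[-1,0,0,0,0]]]}}

```text
clock: 7.15
ee_pos: [0.5227, 0.0585, 0.2055]
tcp_rot: [0.001, 0.707, 0.708, 0.001]
wrist_force: [-0.2, -1.0, -0.3]
opening: 0.0869
finger_force: 0.0
```

```bash
cat > snap.py <<'E'
import sys,pickle
from h import *
from bench import r
k=sys.argv[1];d={}
for n in sys.argv[2:]:
    s=r.get_state();c=r.camera(n)
    if n=="wrist": c["T"]=wT(c,s)
    d[n]=c
    cv2.imwrite(f"pics/{n}{k}.png",c["frame"][:,:,::-1])
pickle.dump(d,open(f"c{k}.pkl","wb"));print(s["ee_pos"],s["clock"],s["opening"])
E
python3 snap.py 1 wrist scene side
```

```text
[0.52354017 0.05695661 0.20493018] 7.25 0.08698244027799647
```

View pics/wrist1.png

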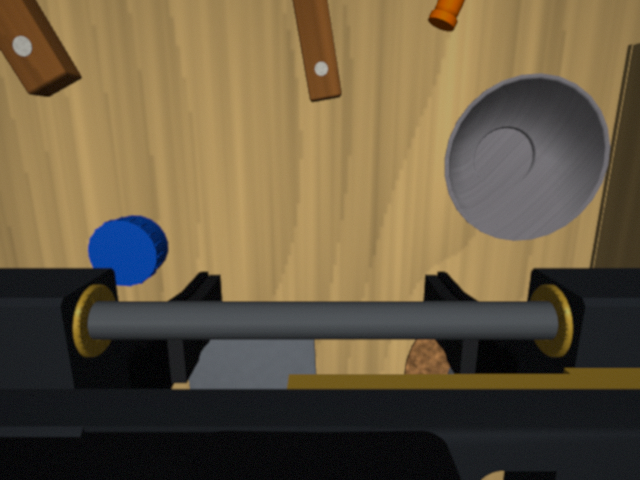

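The wrist view shows the cubby brush's dot at (321,68), handle end about (325,98), handle axis leaving the frame at (309,0). The bowl rim spans columns 445 to 610, the blue tin is at (128,250).

Run:
```python
import pickle
from h import *
d=pickle.load(open("c1.pkl","rb"));d0=pickle.load(open("c0.pkl","rb"));W=d["wrist"]
for z in(.0335,):
    for uv in[(321,68),(325,99),(309,0)]: print(uv,np.round(plane(W,uv,z),4))
print("dot tri",tri([ray(W,(321,68)),ray(d0["scene"],(371.3,261.0)),ray(d0["side"],(355.0,234.0))]))
print("bowl L,C",plane(W,(445,157),.048),plane(W,(525,157),.048),"blue",plane(W,(128,250),.03))
# fit of handle axis: brown mask of wrist image
f=W["frame"];h=cv2.cvtColor(f,cv2.COLOR_RGB2HSV)
print("px handle/bench",f[40,315],f[40,360],f[90,325])
# tin over mat from scene/side
cv2.imwrite("pics/crop2.png",np.hstack([cv2.resize(d["scene"]["frame"][270:360,160:290,::-1],None,fx=3,fy=3),cv2.resize(d["side"]["frame"][300:390,280:410,::-1],None,fx=3,fy=3)]))
# cubby lower mouth corners in the scene crop
for uv in[(345+203/3,180+(590-255)/3),(345+400/3,180+(587-255)/3)]: print("cubby base",plane(d0["scene"],uv,0))
for uv in[(345+167/3,180+(402-255)/3),(345+205/3,180+(508-255)/3),(345+408/3,180+(500-255)/3)]: print("cubby roof",plane(d0["scene"],uv,.074))
```

```text
(321, 68) [0.521  0.1755 0.0335]
(325, 99) [0.5241 0.1528 0.0335]
(309, 0) [0.512  0.2227 0.0335]
dot tri (array([0.52218729, 0.17580676, 0.0348468 ]), [np.float64(0.001310656899478639), np.float64(0.00044218843037841134), np.float64(0.0016103365864313247)])
bowl L,C [0.61783624 0.10882601 0.048     ] [0.68037018 0.10893731 0.048     ] blue [0.35292434 0.02786662 0.03      ]
px handle/bench [110  72  33] [169 140  90] [114  72  34]
cubby base [0.57370043 0.25989461 0.        ]
cubby base [0.56215933 0.39203588 0.        ]
cubby roof [0.45547947 0.23629236 0.074     ]
cubby roof [0.58339525 0.25437675 0.074     ]
cubby roof [0.56626421 0.38558247 0.074     ]
```

View pics/crop2.png

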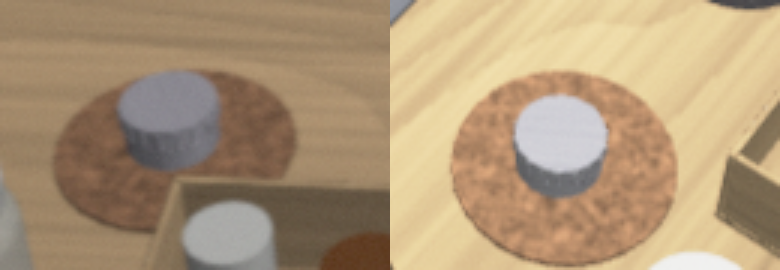

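The tin stands wholly inside the mat's rim in both views (scene left crop, side right crop). Now to the handle; its axis is turned about 9.8° from world y.

Request:
{"name": "servo_tool", "arguments": {"steps": [[[-1,0.75,0,0,0],[-1,0.75,0,0,0],[-1,0.75,0,0,0],[-1,0.75,-0.04,0,0],[-1,0,0,0.7,-0.8],[-1,0,0,0.7,-0.83],[-1,0,0,0.7,0],[-1,0,0,0,0]]], "force": 20}}

```text
clock: 8.1
ee_pos: [0.5192, 0.1758, 0.1165]
tcp_rot: [-0.002, 0.645, 0.764, -0.004]
wrist_force: [-0.8, -0.6, 0.0]
opening: 0.0869
finger_force: 0.0
```

Request:
{"name": "servo_tool", "arguments": {"steps": [[[-1,0,0,0.7,0],[-1,0,0,0.7,0],[-1,0,0,0.6,0],[-1,0,0,0.4,0],[-1,0,0,0.2,0],[-1,0,0,0.1,0],[-1,0,0,0,0],[-1,0,0,0,0]]]}}

```text
clock: 8.9
ee_pos: [0.522, 0.1782, 0.0132]
tcp_rot: [0.0, 0.644, 0.765, 0.001]
wrist_force: [0.4, 0.3, 0.3]
opening: 0.0868
finger_force: 0.0
```

Request:
{"name": "servo_tool", "arguments": {"steps": [[[0.3,0,0,0,0],[0.6,0,0,0,0],[1,0,0,0,0],[1,0,0,0,0],[1,0,0,0,0],[1,0,0,0,0],[1,0,0,0,0],[1,0,0,0,0]]], "force": 20}}

```text
clock: 9.7
ee_pos: [0.521, 0.178, 0.0121]
tcp_rot: [-0.0, 0.644, 0.765, -0.0]
wrist_force: [-0.2, -0.8, -0.6]
opening: 0.031
finger_force: 0.0
```

Request:
{"name": "servo_tool", "arguments": {"steps": [[[1,0,0,0,0],[1,0,0,0,0],[1,0,0,0,0]]]}}

```text
clock: 10.0
ee_pos: [0.521, 0.178, 0.0121]
tcp_rot: [0.0, 0.644, 0.765, 0.0]
wrist_force: [0.2, 0.9, -0.6]
opening: 0.0259
finger_force: 20.0
```

Request:
{"name": "servo_tool", "arguments": {"steps": [[[1,-0.2,0,0,0],[1,-0.4,0,0,0],[1,-0.6,0,0,0],[1,-0.6,0,0,0],[1,-0.6,0,0,0],[1,-0.6,0,0,0],[1,-0.6,0,0,0],[1,-0.5,0,0,0]]]}}

```text
clock: 10.8
ee_pos: [0.5487, 0.0133, 0.0121]
tcp_rot: [0.0, 0.645, 0.764, -0.0]
wrist_force: [0.3, 1.2, -0.7]
opening: 0.0262
finger_force: 20.0
```

Request:
{"name": "servo_tool", "arguments": {"steps": [[[1,-0.4,0,0,0],[1,-0.1,0,0,0],[1,0,0,0,0],[1,0,0,0,0]]]}}

```text
clock: 11.2
ee_pos: [0.5522, -0.0032, 0.0121]
tcp_rot: [0.0, 0.644, 0.765, -0.0]
wrist_force: [0.1, -0.5, -0.8]
opening: 0.0259
finger_force: 20.0
```

Request:
{"name": "servo_tool", "arguments": {"steps": [[[-1,0,0,0,0],[-1,0,0,0,0],[-1,0,0,0,0],[-1,0,0,0,0],[-1,0,0,-0.3,0],[-1,0,0,-0.9,0],[-1,0,0,-1,0],[-1,0,0,-1,0]]]}}

```text
clock: 12.0
ee_pos: [0.552, -0.0032, 0.1423]
tcp_rot: [-0.0, 0.644, 0.765, 0.0]
wrist_force: [0.5, -0.5, -0.9]
opening: 0.0811
finger_force: 0.0
```

Request:
{"name": "servo_tool", "arguments": {"steps": [[[-1,-0.4,0,-1,0],[-1,-0.4,0,-0.8,0],[-1,0,0,0,0],[-1,0,0,0,0],[-1,0,0,0,0]]]}}

```text
clock: 12.5
ee_pos: [0.5567, -0.0342, 0.2114]
tcp_rot: [-0.001, 0.644, 0.765, -0.0]
wrist_force: [-0.7, -0.1, -0.4]
opening: 0.0869
finger_force: 0.0
```

```bash
python3 snap.py 2 wrist scene side
```

```text
[ 0.55674054 -0.03406757  0.21088754] 12.6 0.08690160596673639
```

View pics/wrist2.png

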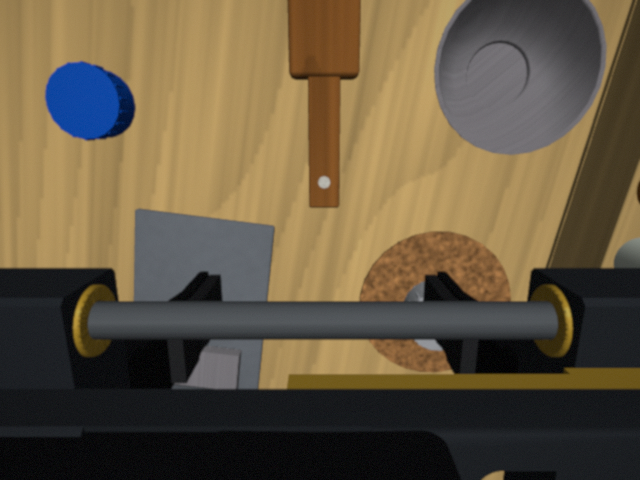

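The wrist view shows the brush lying free, dot at (324,182), handle end (324,207), shoulder of the head at row 76 over columns 289 to 360. The plate's front corners are at (137,209) and (273,227).

Run:
```python
import pickle
from h import *
d=pickle.load(open("c2.pkl","rb"));W=d["wrist"]
p=lambda n,uv,z:print(n,np.round(plane(W,uv,z),4))
p("dot",(324,182),.0335);p("end",(324,207),.0335);p("head L",(290,74),.036);p("head R",(359,74),.036);p("far L",(289.5,0),.036);p("far R",(360.5,0),.036)
a=plane(W,(137,209),.008);b=plane(W,(273,227),.008);c=plane(W,(261,385),.008)
print(a,b,np.linalg.norm(a-b),np.degrees(np.arctan2(*(b-a)[1::-1])), np.degrees(np.arctan2(*(c-b)[1::-1])))
m=(a+b)/2;th=np.arctan2(b[1]-a[1],b[0]-a[0])-np.pi/2
print("stand origin est",m[:2]+.185*np.array([np.cos(th),np.sin(th)]),np.degrees(th))
# anvil front edge corners
p("anvil nearfront",(240,348),.022)
```

```text
dot [ 0.5519 -0.0058  0.0335]
end [ 0.5556 -0.0268  0.0335]
head L [0.511  0.0731 0.036 ]
head R [0.5644 0.0823 0.036 ]
far L [0.5028 0.1245 0.036 ]
far R [0.5554 0.1336 0.036 ]
[ 0.38695822 -0.0625047   0.008     ] [ 0.51283536 -0.05787228  0.008     ] 0.12596235273688963 2.1075960263780527 -86.11120172963113
stand origin est [ 0.45670039 -0.24506334] -87.89240397362195
anvil nearfront [ 0.4995 -0.179   0.022 ]
```

Request:
{"name": "servo_tool", "arguments": {"steps": [[[-1,0.78,0,0,0],[-1,0.78,0,0,0],[-1,0.78,0,0,0],[-1,0.78,0,0,0],[-1,0.78,0,0,0],[-1,0,0,0.8,0],[-1,0,0,0.8,0],[-1,0,0,0.6,0]]]}}

```text
clock: 13.45
ee_pos: [0.5297, 0.1193, 0.1217]
tcp_rot: [-0.001, 0.644, 0.765, -0.001]
wrist_force: [0.3, 0.3, 0.4]
opening: 0.0868
finger_force: 0.0
```

Request:
{"name": "servo_tool", "arguments": {"steps": [[[-1,0,0,0.7,0],[-1,0,0,0.7,0],[-1,0,0,0.6,0],[-1,0,0,0.4,0],[-1,0,0,0.2,0],[-1,0,0,0.1,0],[-1,0,0,0,0],[-1,0,0,0,0]]]}}

```text
clock: 14.25
ee_pos: [0.5318, 0.1191, 0.0168]
tcp_rot: [0.0, 0.644, 0.765, 0.001]
wrist_force: [0.4, -0.3, 0.1]
opening: 0.0869
finger_force: 0.0
```

Request:
{"name": "servo_tool", "arguments": {"steps": [[[-1,0,0,0.16,0],[1,0,0,0,0],[1,0,0,0,0],[1,0,0,0,0],[1,0,0,0,0],[1,0,0,0,0],[1,0,0,0,0],[1,0,0,0,0]]], "force": 30}}

```text
clock: 15.05
ee_pos: [0.5313, 0.1189, 0.0099]
tcp_rot: [0.0, 0.644, 0.765, 0.0]
wrist_force: [-0.0, 0.9, 0.1]
opening: 0.0559
finger_force: 30.0
```

Request:
{"name": "servo_tool", "arguments": {"steps": [[[1,0,0,-0.4,0],[1,0,0,-0.9,0],[1,0,0,-0.9,0.4],[1,0,0,0,0.4],[1,0,0,0,0.4],[1,-0.3,-0.2,0,0],[1,-0.6,-0.45,0,0],[1,-0.6,-0.45,0,0]]]}}

```text
clock: 15.85
ee_pos: [0.4881, 0.0556, 0.0969]
tcp_rot: [-0.001, 0.69, 0.723, -0.001]
wrist_force: [0.1, -1.5, -1.7]
opening: 0.0559
finger_force: 30.0
```

Request:
{"name": "servo_tool", "arguments": {"steps": [[[1,-0.6,-0.45,0,0],[1,-0.6,-0.45,0,0],[1,-0.4,-0.24,0,0],[1,0,0,0.5,0],[1,0,0,0.5,0],[1,0,0,0,0],[1,0,0,0,0],[1,0,0,0,0]]]}}

```text
clock: 16.65
ee_pos: [0.4476, -0.0091, 0.0584]
tcp_rot: [0.0, 0.691, 0.723, 0.0]
wrist_force: [-0.3, 0.2, -2.9]
opening: 0.0557
finger_force: 30.0
```

```bash
python3 snap.py 3 scene side
python3 - <<'E'
import cv2,numpy as np
a=cv2.imread("pics/scene3.png")[195:285,105:305];b=cv2.imread("pics/side3.png")[220:400,130:330]
z=lambda m:cv2.resize(m,None,fx=4,fy=4,interpolation=cv2.INTER_CUBIC)
cv2.imwrite("pics/crop3.png",np.vstack([z(a),z(b[45:105])]))
E
```

```text
[ 0.44782441 -0.00898887  0.05851058] 16.7 0.055880791661187305
```

View pics/crop3.png

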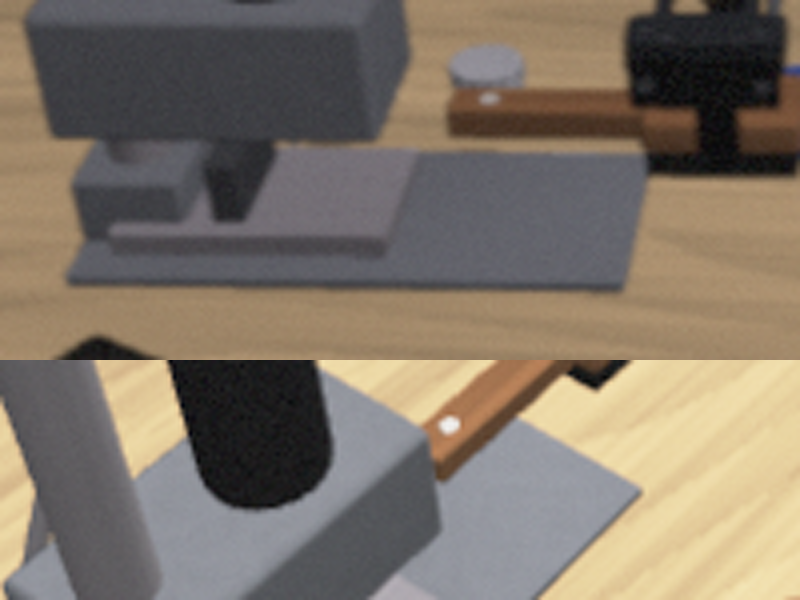

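The crop shows the carried brush level, dot at scene (226.9,219.5) / side (241.9,281.1). The dark stop on the anvil has its near bottom corner at scene (165.2,249.7). I refit the stand and compare.

```bash
cat > fit.py <<'E'
import pickle
from h import *
from scipy.optimize import least_squares
d=pickle.load(open("c3.pkl","rb"));S,D=d["scene"],d["side"]
dz=.0821
ds,dd=plane(S,(226.9,219.5),dz),plane(D,(241.9,281.1),dz)
print("dot scene,side",ds.round(4),dd.round(4),"tri",tri([ray(S,(226.9,219.5)),ray(D,(241.9,281.1))])[0].round(4))
So=[((260.2,265.4),(-185,65,8)),((266.7,232.9),(-185,-65,8)),((121.7,264.6),(115,65,8)),((201.2,254.6),(-55,45,22)),((208.4,232.6),(-55,-45,22)),((165.2,249.7),(22.5,35,22))]
Do=[((289.6,297.6),(-185,65,8)),((246.3,272.3),(-185,-65,8)),((242.5,329.5),(-55,45,22))]
def pose(p,q):
    c,s=np.cos(p[2]),np.sin(p[2]); q=np.array(q)/1000; return np.array([p[0]+c*q[0]-s*q[1],p[1]+s*q[0]+c*q[1],q[2]])
for n,obs in(("scene",[(S,*o) for o in So]),("side",[(D,*o) for o in Do]),("both",[(S,*o) for o in So]+[(D,*o) for o in Do])):
    fun=lambda p:np.concatenate([proj(c,pose(p,q))-uv for c,uv,q in obs])
    o=least_squares(fun,[0.46,-0.245,-1.53],loss="soft_l1");p=o.x
    print(n,p[:2].round(4),np.degrees(p[2]).round(2),np.round(fun(p).reshape(-1,2),1).tolist())
    for k,q in(("s",ds),("d",dd)):
        v=q[:2]-p[:2];c,s=np.cos(p[2]),np.sin(p[2]);print("  dot in stand",k,np.round([c*v[0]+s*v[1],-s*v[0]+c*v[1]],4))
E
python3 fit.py
```

```text
dot scene,side [ 0.4531 -0.1359  0.0821] [ 0.4541 -0.1344  0.0821] tri [ 0.4551 -0.1353  0.0834]
scene [ 0.4587 -0.2458] -87.09 [[0.3, 0.0], [0.3, -0.1], [-1.9, -0.2], [-0.6, -0.4], [0.4, -0.7], [0.5, 1.7]]
  dot in stand s [-0.11  0.  ]
  dot in stand d [-0.1114  0.0011]
side [ 0.461  -0.2478] -87.57 [[0.7, 0.5], [-0.6, 0.1], [-0.1, -0.6]]
  dot in stand s [-0.1122 -0.0032]
  dot in stand d [-0.1136 -0.0021]
both [ 0.4593 -0.2461] -87.51 [[-0.1, 0.6], [0.3, 0.3], [-2.3, -0.2], [-1.0, -0.1], [0.3, -0.5], [0.2, 1.8], [0.6, -0.4], [-0.6, -0.7], [-0.1, -1.6]]
  dot in stand s [-0.1103 -0.0014]
  dot in stand d [-0.1117 -0.0004]
```

Request:
{"name": "servo_tool", "arguments": {"steps": [[[1,0,0.02,0.3,0],[1,0,0,0.3,0],[1,-0.3,0,0.2,0],[1,-0.3,0,0.1,0],[1,-0.2,0,0,0],[1,0,0,0,0],[1,0,0,0,0]]]}}

```text
clock: 17.45
ee_pos: [0.4498, -0.0413, 0.022]
tcp_rot: [0.0, 0.691, 0.722, 0.0]
wrist_force: [0.7, -0.0, -3.2]
opening: 0.0558
finger_force: 30.0
```

```bash
python3 snap.py 4 scene side
cat > dot.py <<'E'
import pickle,sys
from h import *
from bench import r
d=pickle.load(open(f"c{sys.argv[1]}.pkl","rb"));s=r.get_state();e=s["ee_pos"];T=tool(s)
base=e[2]-.0099;dot=np.r_[(e+T[:3,:3]@[-.126,0,0])[:2],base+.0335]
print("tcp",e.round(4),"yaw",np.degrees(np.arctan2(T[1,0],T[0,0])).round(2),"dot by tool",dot.round(4))
for n,po in(("scene",[.4587,-.2458,np.radians(-87.09)]),("side",[.461,-.2478,np.radians(-87.57)])):
    c=d[n];u=proj(c,dot);x,y=np.round(u).astype(int)
    roi=c["frame"][y-9:y+10,x-9:x+10].astype(float)
    m=roi[:,:,2];w=np.clip(m-110,0,None)   # blue channel: wood low, dot high
    k,l,st,ce=cv2.connectedComponentsWithStats((w>0).astype(np.uint8))
    g=[(st[i,4],np.array([(w*(l==i)*X).sum() for X in np.mgrid[:19,:19][::-1]])/(w*(l==i)).sum()+[x-9,y-9]) for i in range(1,k)]
    for a,q in g:
        p=plane(c,q,dot[2])[:2];v=p-po[:2];C,S_=np.cos(po[2]),np.sin(po[2])
        print(n,"pred",u.round(1),"area",a,"px",q.round(1),"xy",p.round(4),"in stand",np.round([C*v[0]+S_*v[1],-S_*v[0]+C*v[1]],4))
E
python3 dot.py 4
```

```text
[ 0.44985393 -0.04090232  0.02205536] 17.5 0.055464834239506
tcp [ 0.4498 -0.0406  0.0221] yaw 92.6 dot by tool [ 0.4556 -0.1665  0.0457]
scene pred [214.5 234. ] area 8 px [213.6 233.5] xy [ 0.4538 -0.1689] in stand [-0.077 -0.001]
side pred [233.  302.4] area 5 px [224.4 293.3] xy [ 0.4237 -0.1602] in stand [-0.0891 -0.0335]
side pred [233.  302.4] area 10 px [241.1 310.1] xy [ 0.4826 -0.1704] in stand [-0.0764  0.0249]
```

Request:
{"name": "servo_tool", "arguments": {"steps": [[[1,-0.3,0,0,0],[1,-0.4,0,0,0],[1,-0.4,0,0,0],[1,-0.35,0,0,0],[1,-0.2,0,0,0],[1,-0.1,0,0,0],[1,0,0,0,0],[1,0,0,0,0]]]}}

```text
clock: 18.35
ee_pos: [0.4527, -0.1103, 0.0218]
tcp_rot: [-0.0, 0.691, 0.723, 0.0]
wrist_force: [0.4, -0.4, -2.4]
opening: 0.056
finger_force: 30.0
```

Request:
{"name": "servo_tool", "arguments": {"steps": [[[1,0,0,0.05,0],[1,0,0,0.03,0],[1,0,0,0,0],[1,0,0,0,0],[1,0,0,0,0]]]}}

```text
clock: 18.85
ee_pos: [0.4527, -0.1107, 0.0185]
tcp_rot: [0.0, 0.691, 0.723, 0.0]
wrist_force: [-0.4, 0.2, -2.7]
opening: 0.0559
finger_force: 30.0
```

Request:
{"name": "servo_tool", "arguments": {"steps": [[[1,0,0,0.02,0],[1,0,0,0,0],[1,0,0,0,0]]]}}

```text
clock: 19.15
ee_pos: [0.4528, -0.1108, 0.0179]
tcp_rot: [0.0, 0.691, 0.723, 0.0]
wrist_force: [-0.0, 0.4, -1.5]
opening: 0.0557
finger_force: 30.0
```

Touching lightly. Now slide towards the stop in small steps.

Request:
{"name": "servo_tool", "arguments": {"steps": [[[1,-0.05,0,0,0],[1,-0.05,0,0,0],[1,-0.03,0,0,0],[1,0,0,0,0],[1,0,0,0,0]]]}}

```text
clock: 19.65
ee_pos: [0.4532, -0.1163, 0.0179]
tcp_rot: [0.0, 0.691, 0.723, 0.0]
wrist_force: [1.0, 0.0, -0.1]
opening: 0.0554
finger_force: 30.0
```

Request:
{"name": "servo_tool", "arguments": {"steps": [[[1,-0.03,0,0,0],[1,-0.03,0,0,0],[1,0,0,0,0],[1,0,0,0,0]]]}}

```text
clock: 20.05
ee_pos: [0.4532, -0.1184, 0.0178]
tcp_rot: [0.0, 0.691, 0.723, 0.0]
wrist_force: [-0.1, 2.5, 1.8]
opening: 0.0554
finger_force: 30.0
```

Request:
{"name": "servo_tool", "arguments": {"steps": [[[1,-0.03,0,0,0],[1,0,0,0,0],[1,0,0,0,0]]]}}

```text
clock: 20.35
ee_pos: [0.4532, -0.1191, 0.0178]
tcp_rot: [-0.0, 0.691, 0.723, 0.0]
wrist_force: [0.9, 4.4, 4.3]
opening: 0.0558
finger_force: 30.0
```

Request:
{"name": "servo_tool", "arguments": {"steps": [[[1,-0.03,0,0,0],[1,-0.02,0,0,0],[1,0,0,0,0],[1,0,0,0,0]]]}}

```text
clock: 20.75
ee_pos: [0.4532, -0.1191, 0.0178]
tcp_rot: [-0.001, 0.691, 0.723, 0.001]
wrist_force: [-1.4, 9.9, 5.8]
opening: 0.0559
finger_force: 30.0
```

Request:
{"name": "servo_tool", "arguments": {"steps": [[[1,0.03,0,0,0],[1,0,0,0,0],[0.2,0,0,0,0],[-1,0,0,0,0],[-1,0,0,0,0],[-1,0,0,0,0],[-1,0,0,0,0],[-1,0,0,0,0]]]}}

```text
clock: 21.55
ee_pos: [0.453, -0.1208, 0.0177]
tcp_rot: [0.0, 0.691, 0.723, -0.0]
wrist_force: [0.8, 0.2, 0.3]
opening: 0.0845
finger_force: 0.0
```

Request:
{"name": "servo_tool", "arguments": {"steps": [[[-1,0,0,-0.4,0],[-1,0,0,-0.9,0],[-1,0,0,-1,0],[-1,0,0,-1,0],[-1,0,0,-1,0],[-1,0.9,0,-0.5,0],[-1,0.9,0.3,0,0],[-1,0.9,0.3,0,0]]]}}

```text
clock: 22.35
ee_pos: [0.4726, -0.0108, 0.211]
tcp_rot: [0.001, 0.692, 0.722, 0.001]
wrist_force: [0.5, 0.2, -0.3]
opening: 0.0872
finger_force: 0.0
```

```bash
python3 snap.py 5 scene side
python3 - <<'E'
from bench import r
print(r.get_state()["joint_positions"].round(3))
E
```

```text
[ 0.47411561 -0.00310987  0.21084705] 22.4 0.08694596903816194
[ 0.173  0.166 -0.277  1.999  0.052  0.982 -0.075]
```

Brush is home and released. I turn the wrist about 144° so its camera looks back at the stand, to check the fit.

Request:
{"name": "servo_tool", "arguments": {"steps": [[[-1,-0.31,0.3,0,-0.5],[-1,-0.31,0.3,0,-0.5],[-1,-0.31,0.3,0,0],[-1,-0.31,0.3,0,0],[-1,0,0,0,-1],[-1,0,0,0,-1],[-1,0,0,0,-1],[-1,0,0,0,-1]]]}}

```text
clock: 23.25
ee_pos: [0.5249, -0.0565, 0.2093]
tcp_rot: [-0.0, 0.479, 0.878, -0.0]
wrist_force: [0.1, -0.2, -0.1]
opening: 0.0867
finger_force: 0.0
```

Request:
{"name": "servo_tool", "arguments": {"steps": [[[-1,0,0,0,-1],[-1,0,0,0,-1],[-1,0,0,0,-1],[-1,0,0,0,-1],[-1,0,0,0,-1],[-1,0,0,0,-1],[-1,0,0,0,-1],[-1,0,0,0,-1]]]}}

```text
clock: 24.05
ee_pos: [0.5248, -0.0565, 0.2094]
tcp_rot: [-0.0, 0.08, 0.997, -0.0]
wrist_force: [-1.0, -0.5, 0.7]
opening: 0.0871
finger_force: 0.0
```

Request:
{"name": "servo_tool", "arguments": {"steps": [[[-1,0,0,0,-1],[-1,0,0,0,-1],[-1,0,0,0,-1],[-1,0,0,0,-1],[-1,0,0,0,-1],[-1,0,0,0,-1],[-1,0,0,0,-1],[-1,0,0,0,-1]]]}}

```text
clock: 24.85
ee_pos: [0.5248, -0.0566, 0.2094]
tcp_rot: [-0.001, -0.332, 0.943, -0.0]
wrist_force: [-0.6, -0.4, 0.2]
opening: 0.0868
finger_force: 0.0
```

Request:
{"name": "servo_tool", "arguments": {"steps": [[[-1,0,0,0,-1],[-1,0,0,0,-1],[-1,0,0,0,-1],[-1,0,0,0,0],[-1,0,0,0,0],[-1,0,0,0,0]]]}}

```text
clock: 25.45
ee_pos: [0.5252, -0.0558, 0.2097]
tcp_rot: [-0.0, -0.473, 0.881, -0.0]
wrist_force: [-0.2, 0.1, -0.0]
opening: 0.0865
finger_force: 0.0
```

```bash
python3 snap.py 6 wrist scene side
python3 - <<'E'
from bench import r
print(r.get_state()["joint_positions"].round(3))
E
```

```text
[ 0.52526655 -0.05558107  0.20970827] 25.55 0.08715676242154027
[ 0.566  0.312 -0.66   1.867  0.221  1.036  2.374]
```

View pics/wrist6.png

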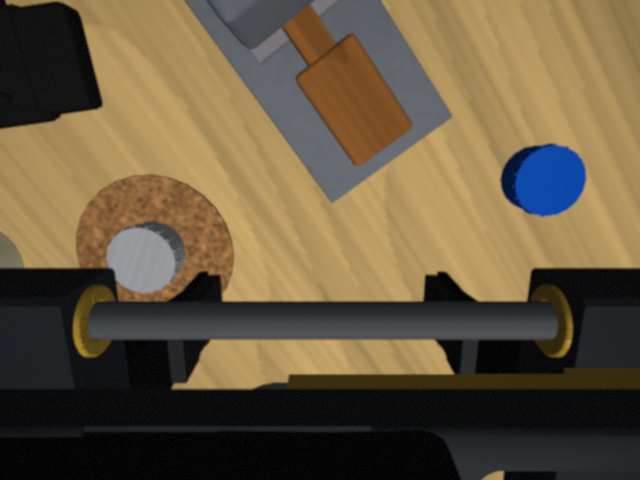

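The view shows the brush pad down on the plate, head corners (412,124), (360,164), (298,77), (351,35), handle entering under the carriage at (300,20), plate corners (451,117) and (332,201). The tin is on the mat at (145,258). I measure centring and straightness on rectified planes.

Run:
```python
import pickle
from h import *
W=pickle.load(open("c6.pkl","rb"))["wrist"];p=[.4593,-.2461,np.radians(-87.5)]
c,s=np.cos(p[2]),np.sin(p[2])
def edges(z,xs,y0,w=7,sign=(1,1)):
    out=[]
    for y in y0:
        pts=[]
        for x in xs:
            ys=np.arange(y-w,y+w,.25)
            uv=np.array([proj(W,[p[0]+(c*x-s*t)/1e3,p[1]+(s*x+c*t)/1e3,z]) for t in ys],np.float32)
            v=cv2.remap(W["frame"].astype(np.float32),uv[None,:,0],uv[None,:,1],cv2.INTER_LINEAR)[0]
            v=cv2.GaussianBlur(v,(1,9),2.)
            pts.append((x,ys[np.argmax(np.linalg.norm(np.gradient(v,axis=0),axis=1)[4:-4])+4]))
        pts=np.array(pts);vx,vy,a,b=cv2.fitLine(pts.astype(np.float32),cv2.DIST_HUBER,0,.01,.01).ravel()
        k=vy/vx;out.append((round(float(np.degrees(np.arctan(k))),2),b-k*a,k));print(z,y,"slope deg",out[-1][0],"y at mid",round(float(b),2),"resid",np.abs(pts[:,1]-b-k*(pts[:,0]-a)).mean().round(2))
    x=-126;print("  centre at x=-126:",np.mean([o[1]+o[2]*x for o in out]).round(2),"at x=0:",np.mean([o[1] for o in out]).round(2),"width",(out[1][1]-out[0][1]+(out[1][2]-out[0][2])*x).round(2))
edges(.008,range(-180,-95,5),(-65,65))
edges(.044,range(-160,-90,5),(-28,28))
edges(.0415,range(-80,-66,2),(-13,13),5)
def xe(z,ys,x0,w=7):
    r=[]
    for y in ys:
        xs=np.arange(x0-w,x0+w,.25)
        uv=np.array([proj(W,[p[0]+(c*x-s*y)/1e3,p[1]+(s*x+c*y)/1e3,z]) for x in xs],np.float32)
        v=cv2.GaussianBlur(cv2.remap(W["frame"].astype(np.float32),uv[None,:,0],uv[None,:,1],cv2.INTER_LINEAR)[0],(1,9),2.)
        r.append(xs[np.argmax(np.linalg.norm(np.gradient(v,axis=0),axis=1)[4:-4])+4])
    print("x edge",z,x0,np.median(r),"slope deg",np.degrees(np.polyfit(ys,r,1)[0]).round(2))
xe(.008,range(-55,60,10),-185);xe(.044,range(-24,25,4),-169)
```

```text
0.008 -65 slope deg 0.01 y at mid -67.0 resid 0.08
0.008 65 slope deg 0.01 y at mid 62.25 resid 0.09
  centre at x=-126: -2.37 at x=0: -2.35 width 129.25
0.044 -28 slope deg 0.08 y at mid -28.52 resid 0.05
0.044 28 slope deg 0.0 y at mid 26.75 resid 0.04
  centre at x=-126: -0.89 at x=0: -0.8 width 55.27
0.0415 -13 slope deg -0.0 y at mid -13.86 resid 0.12
0.0415 13 slope deg 0.26 y at mid 12.54 resid 0.06
  centre at x=-126: -0.78 at x=0: -0.5 width 26.16
x edge 0.008 -185 -185.75 slope deg 0.0
x edge 0.044 -169 -169.0 slope deg 0.28
```

The brush is straight to about 0.1°, about 1.5 mm off centre (bit well inside the 10 mm dot), and home against the stop by the 10 N contact. Handing in.

```bash
python3 -c "
from bench import r
print(r.hand_in())"
```

```text
the job is handed in; nothing more can be done
None
```

The job is handed in at about 25.6 s on the robot's clock: the tin stands wholly on the cork mat, and the brush lies pad down on the base plate. Its handle is straight to about 0.1°, its end is home on the stop, and the bit is about 1.5 mm off the dot's centre, as measured from the plate and handle edges because the carriage hides the dot. Nothing dropped and no bystander touched, though I did not re-measure the bystanders' positions.

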